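Clamp a ball valve in the leak-test jig so it holds the part-present plunger in

ROBOT

A 6-joint arm with a two-finger parallel gripper is mounted at the origin on a cart in front of the work surface, level with it; the furniture and walls round the work are solid. World frame = base frame: x ahead of the robot, y to its left, z up, the work surface at z = 0. Lengths are in m, angles in rad, forces in N, time in s.
With the tool pointing down it reaches from about 0.3 to 0.875 m from the base axis. Payload 6.4 kg.
Tool frame: the origin (TCP) lies on the front face of the gripper's body, between the roots of the fingers; the fingertips stand 64 mm ahead of it and the grasp point (between the pads) lies 45 mm ahead of it (grasp_offset is the distance from the TCP to the grasp point, in m); z points along the fingers, x is the direction in which the jaws open and shut, and the axes are right-handed (so a half turn about z gives the same grasp; the last joint's range is limited). The gripper opens to 88 mm and grips with 3 to 60 N. Pads are 18 mm wide; open, the fingers measure 123 mm over their backs; the gripper's body (75 mm by 187 mm) begins 45 mm behind the grasp point.
Start: joints at [1.057, 0.181, 1.607, -0, 1.354, -0.206], TCP at [0.174, 0.548, 0.303] pointing down, gripper open.
Joint ranges: [-2.99, 2.99], [-0.89, 2.07], [0.3, 2.58], [-1.14, 4.28], [0, 2.63], [-3.12, 3.12]. Speed limits (rad/s): [2.57, 2.57, 3.01, 3.14, 3.14, 3.14].

INTERFACE

Orientations are given as a unit quaternion [w, x, y, z].
In Python, from workcell import observe, read_camera, job_done, search_frame, mark_of, grasp_offset gives the robot as it stands.
- The arm moves only by the shell command python3 -m handwheel 'ROWS'. ROWS is JSON, a list of rows, each a list of 7 numbers: the shift along the tool's x, y, z in m, then the turn, a rotation vector about the tool's x, y, z in rad, then the finger opening in m, from 0 to 0.0881. In form: [[x, y, z, rx, ry, rz, gripper], ...]. A call has 1 to 12 rows; each row is the pose to reach, as a shift and turn from the pose measured when the call began, along the tool's axes at that moment; what a row does not reach only later rows make up. A row lasts 1/12 s, in which the tool goes at most 41.7 mm and 7.16 degrees, less where a joint would pass 70% of its speed; a pose out of reach is approached as far as the arm can. A call with a gripper value outside its range is refused whole. The fingers move at their own pace and stop on an object; the grip force is fixed at half the most. Time passes only in rows, so rows that repeat a pose let the fingers close. It gives the time, the measured TCP pose, the force and the opening at its end, in the units of the state.
- observe(): the state, without advancing time (a new reading comes with each control period).
- read_camera(name): name is "side" or "top" or "wrist"; returns a dict with "color" (480x640x3 uint8, red, green, blue), "z_map" (480x640 float32, m along the optical axis (not along the pixel's ray), 0 where there is no reading), "K" (3x3 intrinsics, pixels), "T" (4x4, takes a point from camera to world coordinates); the wrist camera has in their place "T_tool_cam" (4x4, takes a point from camera to tool coordinates, whose origin is the TCP and whose axes are the tool frame's). Camera axes: x right, y down, z forward; pixel columns grow to the right and rows downward; lengths in m; the calibration is good to about 2 mm. A picture is of the moment at which its call begins: read the wrist's pose just before it.
- job_done(): hands the job in, once; it reports no verdict.
Trained networks look in a picture, given as the dict that the camera call returned (one of the last four; its "shot" number tells which), for a name from the list of things; names that differ only in an ending like _2 or _b are one class to them, and where a whole thing is asked for, a point or a joint stands for the part that bears it (a point fixed in the world has none). Each returns a list of dicts, best first, with "conf" (0 to 1); they miss things now and then, are a little off and sometimes report something else, mostly with a low value. They report only what shows in the picture. A call takes as long as a camera call.
- search_frame(query, picture): "box" ([left, top, right, bottom] in pixels, round what is visible of it).
- mark_of(query, picture): "location" ([column, row] in pixels: a listed point, or the origin of a listed thing).
The state is a dict: "t": time; "joint_pos": joint angles; "joint_vel": joint speeds; "tau": joint torques, N m; "position": TCP position; "orientation": TCP orientation; "force": force on the tool from outside, world axes, zero at the start; "wrist_torque": the same for the moment, N m; "opening": finger opening in m.
Only numpy, scipy, OpenCV 4.12 (cv2) and the standard library are available. Lean on these libraries where they do the work, as an engineer would, in place of code of your own. Each camera call takes 0.05 s, during which the arm holds its last target.

TASK

Get the spare ball valve ready for its leak test: draw the jig's clamp slide back, lay the valve upright in the jig with its lever pointing over the slide, away from the sensing plunger, and push the slide up until the valve's end is hard against the end stop and holds the plunger fully in. Let go of everything, and leave the other things on the bench where they lie.

Things in the scene. Friction and masses are not known exactly. Their poses are not given: they have to be found in the camera images.
- jig: Fixed leak-test jig of bare aluminium and steel: base plate x -35..35, y -140..90 mm, 10 mm thick. Origin: on the bench, straight under the centre of the valve's body when the valve is fully clamped. +y runs along the jig from the clamp slide to the end stop, z up. All other jig measures are in this frame, in mm.
- jig_rest (a point): Where the middle of the valve's underside lies when fully clamped: top of the rest rail (z = 30), jig x = 0, y = 0. The rail, 15 wide, y -36..32, carries the body block, which slides on it. Round it (world, m): the hood's sash ends at z = 0.69 above the line from (0.35, 0.04) to (0.26, -0.30); side post left of (0.35, 0.22); hoses right of the line (0.32, -0.36) to (0.45, -0.39), z over 0.3.
- jig_forks (a point): Middle between the two guide forks by the end stop (y 20..30), on the valve axis, z = 42. A second pair stands at y -38..-30. The valve's end nuts lie between them: 22 mm apart, flared at the top from z = 46 to 54; 52 mm wide outside at the foot. The valve's body block (24 wide) does not go between the forks, only the nuts.
- end_stop (a point): Centre of the end stop's round rubber face (y = 32, z = 42): on a steel plate 48 wide and up to z = 70, too high for the valve's lever to pass over; a grey switch housing stands behind it, to y = 93, z = 64.
- plunger_tip (a point): Tip of the sensing plunger, an 8 mm steel pin with a round end on the valve axis, z = 42 mm; out, it stands 5 mm proud of the end stop's rubber face, towards the slide (-y of the jig).
- plunger (a joint): How far the plunger is pushed in, m: 0 out, 0.005 flush with the end stop's face (limit 0.0055). A spring of 0.5 N at first, 2.3 N when flush, pushes it out again.
- slide (a joint): Travel of the clamp slide towards the end stop, m: 0 fully back, 0.045 fully forward. It runs stiffly (about 5 N), stays where it is left and then withstands the plunger's spring. It starts well forward, where the valve does not fit; with the valve home it stands at about 0.035.
- slide_knob (a point): Centre of the black round knob that stands up on the clamp slide: 23 mm in diameter at its middle, 26 mm high (z = 66 to 92, this point at z = 80), on a 10 mm steel stem, at jig x = 0, y = -115 mm + slide travel. It can be gripped or pushed from above.
- slide_face (a point): Centre of the slide's 17 mm round rubber face, which pushes on the valve's end nut; z = 42 mm, at jig y = -67 mm + slide travel.
- valve: Loose spare ball valve, 0.13 to 0.21 kg, upright: body block 24 (x) x 30 (y -3.5..26.5) x 24 (z) mm; round end nuts of 19 mm diameter, the whole 64 mm long, y -21..43.5. Origin on its underside. A fixed flat lever, 10 mm wide, runs over it from y 20 to -44, 41 mm high at most. Grip the block across x. Right in the jig, its y axis points as the jig's.
- valve_mid (a point): Centre of the valve's body block, on its axis, 12 mm above its underside and 32 mm from either end.
- lever_tip (a point): Free end of the valve's yellow lever, 37 mm above the valve's underside.
- tee_fitting: Bystander: steel tube tee, 35 x 48 x 18 mm.
- union_fitting: Bystander: steel straight tube union, 18 x 39 x 20 mm.
- ptfe_spool: Bystander: white spool of thread tape lying flat, 50 mm across, 13 mm high.
- combination_wrench: Bystander: flat steel wrench, 24 x 140 x 6 mm.

How it is judged:
At the end, for the whole second after the job is handed in: Plunger held in by 4 mm or more; valve upright on the rail between the forks (body centre within 3 mm of centre line and height, under 0.1 rad tilted, 0.12 rad turned), lever over the slide; slide's face within 3 mm of the valve's end; all at rest; bystanders within 30 mm of their starts (value of joint plunger above 0.004 m and x of valve_mid in the frame of jig between -0.003 and 0.003 m and z of valve_mid in the frame of jig between 0.039 and 0.045 m and angle between valve's own z axis and vertical below 0.1 rad and angle between the y axis of valve and the y axis of jig, either way round below 0.12 rad and y of lever_tip in the frame of jig below -0.04 m and distance between slide_face and valve_mid below 0.035 m and linear speed of valve below 0.01 m/s and velocity of joint slide between -0.005 and 0.005 m/s); the robot touches nothing.
It fails at once if a bystander (tee, union, tape spool or wrench) is shifted by more than 30 mm (distance of any of tee_fitting, union_fitting, ptfe_spool, combination_wrench from where it was at the start of the episode above 0.03 m).
It also fails if it takes over 64 s, if anything falls off the work surface, if the arm or the gripper's body presses on something with over 40 N, if the wrist force passes 120 N, or if a joint passes its speed limit or range.

## Working session

There is one attempt and no reset: what is moved stays moved. The work goes in short steps, Python scripts to look and compute and a shell command to move; the robot and the scene stay as the last step left them, time stands still between calls to the robot, and variables do not carry over. Pictures are saved under pics/ and viewed, and the job is handed in when it is done.

```bash
ls; mkdir -p pics
cat > h.py <<'E'
import numpy as np, cv2
from scipy.spatial.transform import Rotation as R
from workcell import observe, read_camera, job_done, search_frame, mark_of, grasp_offset
def Ttool(s=None):
    s=s or observe(); q=s["orientation"]; T=np.eye(4)
    T[:3,:3]=R.from_quat([q[1],q[2],q[3],q[0]]).as_matrix(); T[:3,3]=s["position"]; return T
def shot(name):
    s=observe(); p=read_camera(name)
    if "T" not in p: p["T"]=Ttool(s)@np.array(p["T_tool_cam"])
    return p
def ray(p,uv):
    K=np.array(p["K"]); d=np.linalg.inv(K)@[uv[0],uv[1],1]; T=np.array(p["T"]); return T[:3,3],T[:3,:3]@d
def at_z(p,uv,z):
    o,d=ray(p,uv); return o+d*(z-o[2])/d[2]
def by_depth(p,uv):
    u,v=int(round(uv[0])),int(round(uv[1])); w=p["z_map"][max(0,v-2):v+3,max(0,u-2):u+3]; w=w[w>0]
    if len(w)==0: return None
    o,d=ray(p,uv); return o+d*np.median(w)
def proj(p,X):
    T=np.linalg.inv(np.array(p["T"])); c=T[:3,:3]@X+T[:3,3]; q=np.array(p["K"])@c; return q[:2]/q[2]
def save(p,f): cv2.imwrite("pics/"+f,cv2.cvtColor(p["color"],cv2.COLOR_RGB2BGR))
E
python3 - <<'E'
from h import *
np.set_printoptions(precision=4,suppress=True)
print(grasp_offset,observe())
for n in ["top","side","wrist"]:
    p=shot(n); save(p,n+"0.png"); print(n,np.array(p["T"]))
    for q in ["valve","valve_mid","lever_tip","jig_rest","jig_forks","end_stop","plunger_tip","slide_knob","slide_face","tee_fitting","union_fitting","ptfe_spool","combination_wrench"]:
        m=mark_of(q,p)[:2]
        for r in m: print(q,round(r["conf"],2),np.round(r["location"],1),by_depth(p,r["location"]))
E
```

```text
pics
0.0453 {'t': 0.0, 'joint_pos': array([ 1.0567,  0.1815,  1.608 , -0.    ,  1.3538, -0.2063]), 'joint_vel': array([-0.0004,  0.0005, -0.001 , -0.0006,  0.0002, -0.0019]), 'tau': array([ -0.0005, -43.3854, -34.1858,   0.0704,   0.0383,  -0.0002]), 'position': array([0.174 , 0.5476, 0.3019]), 'orientation': array([ 0.0004,  0.8071,  0.5904, -0.0008]), 'force': array([ 0.0142, -0.1446, -0.3344]), 'wrist_torque': array([-0.0204, -0.0243,  0.0074]), 'opening': 0.08796538342425418}
top [[-0.0062 -0.9914  0.1304  0.3727]
 [-0.9996  0.0024 -0.0289 -0.1546]
 [ 0.0283 -0.1305 -0.991   0.9655]
 [ 0.      0.      0.      1.    ]]
valve 0.76 [317.2 275.5] [ 0.4304 -0.1697  0.0349]
valve_mid 0.6 [310.6 269.8] [ 0.4423 -0.1562  0.0334]
lever_tip 0.75 [331.4 287.2] [ 0.4062 -0.1984  0.0409]
jig_rest 0.72 [327.5 223.7] [ 0.5389 -0.1919  0.0304]
jig_forks 0.72 [316.6 217.7] [ 0.5517 -0.1691  0.0305]
end_stop 0.51 [186.4 217.5] [0.5572 0.1084 0.0049]
slide_knob 0.88 [357.2 242.7] [ 0.4906 -0.2472  0.09  ]
slide_knob 0.64 [337.6 229.7] [ 0.5232 -0.2117  0.0487]
slide_face 0.72 [336.9 229.4] [ 0.5239
[... 677 characters left out ...]
st 0.68 [299.8 243.4] [ 0.5773 -0.2445  0.0003]
jig_forks 0.67 [288.9 243.7] [ 0.5408 -0.1528  0.0544]
end_stop 0.95 [283.9 241.7] [ 0.5461 -0.1445  0.0613]
slide_knob 0.94 [336.2 216.7] [ 0.4903 -0.2448  0.082 ]
slide_face 0.9 [308.1 234.8] [ 0.5805 -0.2829  0.0017]
tee_fitting 0.69 [253.6 331.9] [0.4777 0.0467 0.0124]
union_fitting 0.67 [230.4 316.3] [0.5454 0.0218 0.0013]
ptfe_spool 0.64 [391.3 219.8] [ 0.4425 -0.4086  0.014 ]
ptfe_spool 0.43 [332.9 276.1] [ 0.4442 -0.147   0.0154]
combination_wrench 0.75 [335.8 214.8] [ 0.4909 -0.2444  0.0861]
wrist [[ 0.3029  0.9123  0.2757  0.1028]
 [ 0.953  -0.2898 -0.0879  0.5702]
 [-0.0003  0.2894 -0.9572  0.3865]
 [ 0.      0.      0.      1.    ]]
```

View pics/top0.png

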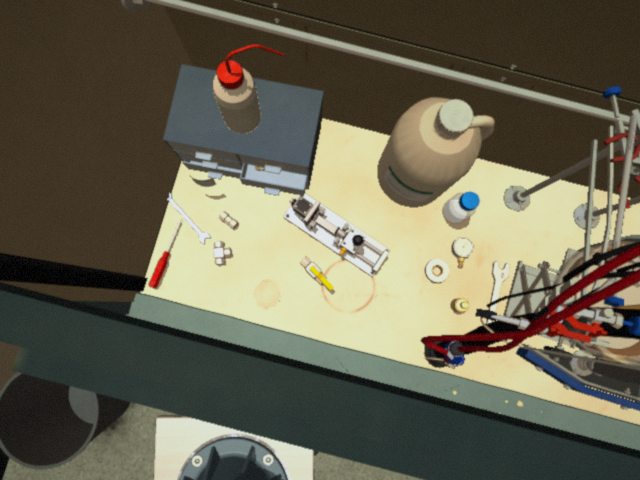

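View pics/side0.png

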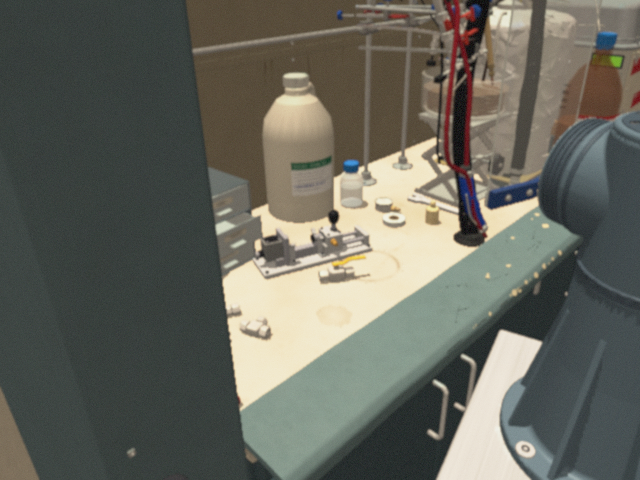

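Run:
```python
from h import *
np.set_printoptions(precision=4,suppress=True)
t=shot("top"); s=shot("side")
print(t["K"])
zs={"valve":0,"valve_mid":.012,"lever_tip":.037,"jig_rest":.030,"jig_forks":.042,"end_stop":.042,"plunger_tip":.042,"slide_knob":.08,"slide_face":.042}
for q,z in zs.items():
  for p in (t,s):
    for r in mark_of(q,p)[:1]: print(q,round(r["conf"],2),at_z(p,r["location"],z))
c=t["color"][180:330,260:420]; cv2.imwrite("pics/topz.png",cv2.cvtColor(cv2.resize(c,None,fx=5,fy=4,interpolation=2)[:600,:800],4))
c=cv2.resize(t["color"][190:310,280:400],None,fx=5,fy=5,interpolation=2); cv2.imwrite("pics/topz.png",c[:,:,::-1])
```

```text
[[453.7886   0.     322.8441]
 [  0.     453.7886 244.1588]
 [  0.       0.       1.    ]]
valve 0.55 [ 0.4362 -0.168   0.    ]
valve 0.73 [ 0.4349 -0.1717  0.    ]
valve_mid 0.61 [ 0.4462 -0.1611  0.012 ]
valve_mid 0.67 [ 0.4515 -0.1589  0.012 ]
lever_tip 0.56 [ 0.4055 -0.1957  0.037 ]
lever_tip 0.65 [ 0.4083 -0.2067  0.037 ]
jig_rest 0.97 [ 0.5367 -0.19    0.03  ]
jig_rest 0.84 [ 0.5456 -0.2006  0.03  ]
jig_forks 0.92 [ 0.5491 -0.1695  0.042 ]
jig_forks 0.78 [ 0.5434 -0.1589  0.042 ]
end_stop 0.9 [ 0.5624 -0.1655  0.042 ]
plunger_tip 0.66 [0.4492 0.0791 0.042 ]
slide_knob 0.84 [ 0.498  -0.2482  0.08  ]
slide_knob 0.71 [ 0.4923 -0.2488  0.08  ]
slide_face 0.84 [ 0.523  -0.2105  0.042 ]
slide_face 0.68 [ 0.5272 -0.2077  0.042 ]
```

View pics/topz.png

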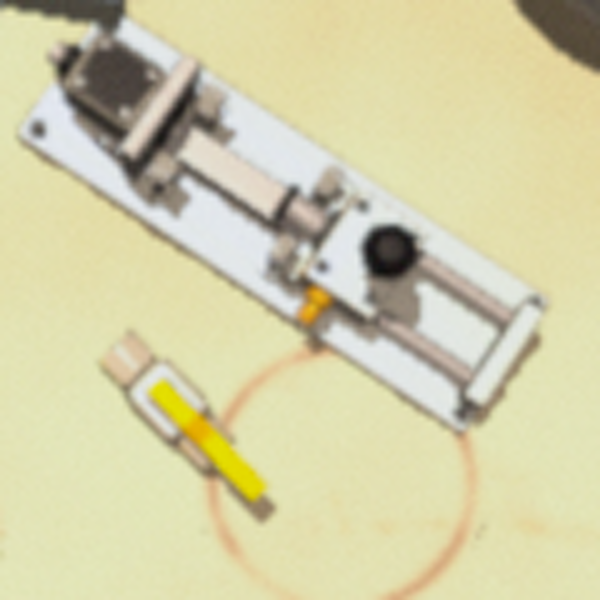

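The valve lies upright beside the jig: the lever runs from about (311,267) to (333,288) in the top image. The jig axis runs from the knob at (357,242) to the housing at about (302,206). I'll swing round the post first.

```bash
python3 -m handwheel '[[-0.276,0.115,0.04,0,0,0,0.088],[-0.276,0.115,0.04,0,0,0,0.088],[-0.276,0.115,0.04,0,0,0,0.088],[-0.276,0.115,0.04,0,0,0,0.088],[-0.276,0.115,0.04,0,0,0,0.088],[-0.276,0.115,0.04,0,0,0,0.088],[-0.276,0.115,0.04,0,0,0,0.088],[-0.276,0.115,0.04,0,0,0,0.088],[-0.443,0.252,0.06,0,0,0.1,0.088],[-0.443,0.252,0.06,0,0,0.2,0.088],[-0.443,0.252,0.06,0,0,0.3,0.088],[-0.443,0.252,0.06,0,0,0.4,0.088]]'
```

```text
t: 4.1
position: [0.2607, 0.0974, 0.2479]
orientation: [0.001, 0.909, 0.418, 0.001]
force: [2.4, 0.2, 0.0]
opening: 0.0879
```

```bash
python3 -m handwheel '[[-0.01,0.03,0,0,0,0.12,0.088],[-0.015,0.06,0,0,0,0.24,0.088],[-0.02,0.1,0,0,0,0.36,0.088],[-0.025,0.14,0,0,0,0.48,0.088],[-0.03,0.18,0,0,0,0.6,0.088],[-0.035,0.22,0,0,0,0.72,0.088],[-0.04,0.26,0,0,0,0.84,0.088],[-0.045,0.3,0,0,0,0.96,0.088],[-0.054,0.33,0,0,0,1.08,0.088],[-0.054,0.362,0,0,0,1.2,0.088],[-0.054,0.362,0,0,0,1.32,0.088],[-0.054,0.362,0,0,0,1.44,0.088]]'
cat > look.py <<'E'
from h import *
np.set_printoptions(precision=4,suppress=True)
import sys
def look(f,qs,zs):
    p=shot("wrist"); save(p,f)
    for q in qs:
        for r in mark_of(q,p)[:2]: print(q,round(r["conf"],2),np.round(r["location"],1),at_z(p,r["location"],zs[q]),by_depth(p,r["location"]))
    return p
E
python3 - <<'E'
from look import *
p=look("w1.png",["valve_mid","lever_tip","jig_rest","end_stop","slide_knob"],{"valve_mid":.012,"lever_tip":.037,"jig_rest":.030,"jig_forks":.042,"end_stop":.042,"slide_knob":.08})
import pickle; pickle.dump(p,open("p1.pkl","wb")); print(p["T"],p["K"],observe()["t"])
E
```

```text
t: 5.1
position: [0.5011, -0.181, 0.248]
orientation: [-0.0, 0.957, -0.289, 0.001]
force: [-0.3, -0.2, -1.0]
opening: 0.088
valve_mid 0.89 [262.9 231.7] [ 0.4454 -0.1614  0.012 ] [ 0.4525 -0.1583  0.0356]
lever_tip 0.82 [250.9 292.7] [ 0.4077 -0.2003  0.037 ] [ 0.4104 -0.1987  0.0429]
lever_tip 0.63 [363.6 304. ] [ 0.4907 -0.2699  0.037 ] [ 0.5002 -0.2418  0.0919]
jig_rest 0.55 [362.3 204.9] [ 0.5403 -0.1884  0.03  ] [ 0.5403 -0.188   0.0318]
end_stop 0.58 [365.  175.8] [ 0.5553 -0.1657  0.042 ] [ 0.5551 -0.1648  0.0477]
slide_knob 0.86 [363.5 305.5] [ 0.4974 -0.249   0.08  ] [ 0.4996 -0.2424  0.0928]
slide_knob 0.36 [165.2  23.8] [ 0.4964 -0.0044  0.08  ] [0.4854 0.0233 0.0192]
[[ 0.8332 -0.5303 -0.1569  0.5417]
 [-0.553  -0.7976 -0.2407 -0.1193]
 [ 0.0025  0.2873 -0.9578  0.3318]
 [ 0.      0.      0.      1.    ]] [[339.5263   0.     322.0026]
 [  0.     339.5263 239.0675]
 [  0.       0.       1.    ]] 5.4
```

View pics/w1.png

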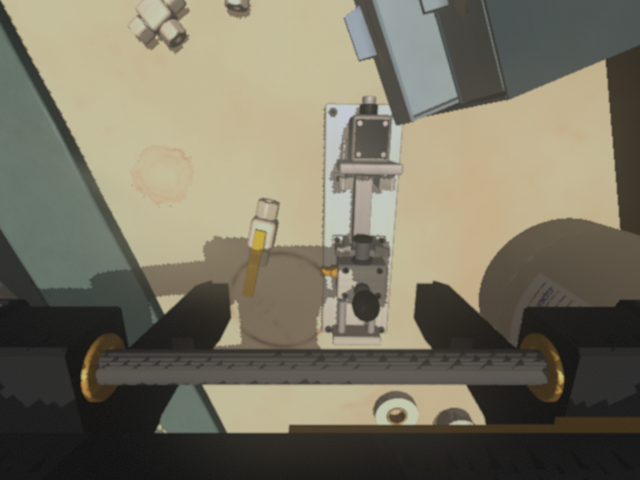

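Run:
```python
from h import *; import pickle
np.set_printoptions(precision=4,suppress=True)
p=pickle.load(open("p1.pkl","rb"))
# point cloud
K=p["K"];T=p["T"];zm=p["z_map"];v,u=np.mgrid[:480,:640]
c=np.stack([(u-K[0,2])/K[0,0]*zm,(v-K[1,2])/K[1,1]*zm,zm],-1)
W=c@T[:3,:3].T+T[:3,3]; ok=(zm>0)&(v<345)
# plate points z 5..15mm
m=ok&(abs(W[...,2]-.010)<.004)&(u>315)&(u<410)&(v>95)
m=m&(p["color"].min(-1)>140)
P=W[m][:,:2].astype(np.float32); r=cv2.minAreaRect(P); print("plate",len(P),r,cv2.boxPoints(r))
for px in [(325,104),(327,200),(329,338),(402,128),(393,200),(384,320)]: print(px,at_z(p,px,.010))
# valve: points near
m=ok&(W[...,2]>.012)&(W[...,2]<.06)&(u>235)&(u<290)&(v>190)&(v<305)
P=W[m]; print("valve",len(P))
y=(p["color"][...,0].astype(int)-p["color"][...,2]>90)&m
L=W[y]; L=L[L[:,2]>.03]; c0=L[:,:2].mean(0); d=np.linalg.svd(L[:,:2]-c0)[2][0]; print("lever",len(L),c0,d,np.degrees(np.arctan2(d[1],d[0])),L[:,2].max())
r=cv2.minAreaRect(P[:,:2].astype(np.float32));print(r)
# obstacles to the +x side of jig near centre
a=np.radians(56);J=np.array([np.sin(a),-np.cos(a)]);Y=np.array([np.cos(a),np.sin(a)])
q=W[...,:2]-[.5405,-.189]; jx=q@J; jy=q@Y
m=ok&(W[...,2]>.06)&(abs(jy)<.06)&(jx>.03)&(jx<.3)&(v<330); print("right obst min jx",jx[m].min() if m.any() else None)
m=ok&(W[...,2]>.06)&(jy>.0)&(jx>.03)&(jx<.2)&(v<330); print("drawer", (jx[m].min(),jy[m].min()) if m.any() else None)
m=ok&(W[...,2]>.06)&(abs(jy+.08)<.06)&(jx>.04)&(jx<.3)&(v<330); print("right obst at knob", jx[m].min() if m.any() else None)
```

```text
plate 5253 ((0.5255586504936218, -0.21149344742298126), (0.227743998169899, 0.06959701329469681), 55.83904266357422) [[ 0.4328 -0.2862]
 [ 0.4904 -0.3253]
 [ 0.6183 -0.1368]
 [ 0.5607 -0.0977]]
(325, 104) [ 0.5602 -0.0977  0.01  ]
(327, 200) [ 0.5146 -0.1703  0.01  ]
(329, 338) [ 0.4334 -0.2977  0.01  ]
(402, 128) [ 0.6069 -0.153   0.01  ]
(393, 200) [ 0.5672 -0.2052  0.01  ]
(384, 320) [ 0.4942 -0.3118  0.01  ]
valve 1869
lever 183 [ 0.4447 -0.1623] [-0.7465 -0.6654] -138.28541416855862 0.038765521314720885
((0.4372130334377289, -0.16986103355884552), (0.08726290613412857, 0.024261964485049248), 42.62065124511719)
right obst min jx 0.030006019216725802
drawer (np.float64(0.03000422347404726), np.float64(0.01599133072589098))
right obst at knob 0.12363215894672128
```

```bash
python3 -m handwheel '[[0.018,0.03,0.02,0,0,0.01,0.06],[0.0358,0.0586,0.04,0,0,0.01,0.06],[0.0358,0.0586,0.06,0,0,0.01,0.06],[0.0358,0.0586,0.06,0,0,0.01,0.06]]'
python3 - <<'E'
from look import *
p=look("w2.png",["slide_knob"],{"slide_knob":.08})
import pickle; q=pickle.load(open("p1.pkl","rb"))
T=q["T"];K=q["K"];zm=q["z_map"];v,u=np.mgrid[:480,:640]
c=np.stack([(u-K[0,2])/K[0,0]*zm,(v-K[1,2])/K[1,1]*zm,zm],-1)
W=c@T[:3,:3].T+T[:3,3]; Y=np.array([.5615,.8275]);J=np.array([.8275,-.5615])
d=W[...,:2]-[.5396,-.1908];jx=d@J;jy=d@Y
for lo in (-.14,-.1,-.06,-.02,.02):
    m=(zm>0)&(v<340)&(W[...,2]>.08)&(jx>.04)&(jy>lo)&(jy<lo+.04); print(lo,jx[m].min() if m.any() else None)
E
```

```text
t: 5.73
position: [0.4964, -0.2476, 0.1853]
orientation: [-0.001, 0.957, -0.289, -0.001]
force: [-0.8, 1.5, 0.0]
opening: 0.0635
slide_knob 0.61 [327.  269.5] [ 0.4977 -0.2506  0.08  ] [ 0.5006 -0.2459  0.0939]
-0.14 0.12492151888728109
-0.1 0.12361360106512405
-0.06 0.12953424217696935
-0.02 0.04000179109315785
0.02 0.040008356918680404
```

View pics/w2.png

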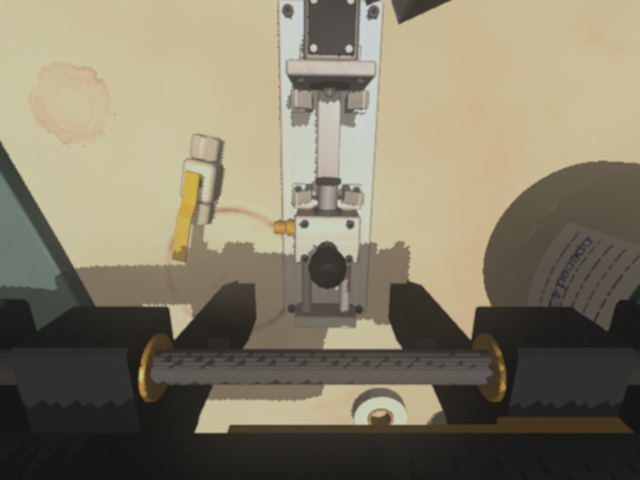

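```bash
python3 -m handwheel '[[0.003,0.0015,0.03,0,0,0.01,0.06],[0.003,0.0015,0.056,0,0,0.01,0.06],[0.003,0.0015,0.056,0,0,0.01,0.03],[0.003,0.0015,0.056,0,0,0.01,0.01],[0.003,0.0015,0.056,0,0,0.01,0.01],[0.003,0.0015,0.056,0,0,0.01,0.01],[0.003,0.0015,0.056,0,0,0.01,0.01]]'
python3 - <<'E'
from h import *; import pickle
q=pickle.load(open("p1.pkl","rb"))
T=q["T"];K=q["K"];zm=q["z_map"];v,u=np.mgrid[:480,:640]
c=np.stack([(u-K[0,2])/K[0,0]*zm,(v-K[1,2])/K[1,1]*zm,zm],-1)
W=c@T[:3,:3].T+T[:3,3]; Y=np.array([.5615,.8275]);J=np.array([.8275,-.5615])
d=W[...,:2]-[.5396,-.1908];jx=d@J;jy=d@Y
m=(zm>0)&(v<340)&(W[...,2]>.08)&(jx>.04)&(jx<.12)&(jy>-.02)&(jy<.2)
print(m.sum(),np.c_[u[m],v[m],np.round(1000*jx[m]),np.round(1000*jy[m]),np.round(1000*W[m][:,2])][::max(1,m.sum()//25)])
E
```

```text
t: 6.42
position: [0.5008, -0.2504, 0.1347]
orientation: [-0.0, 0.956, -0.293, 0.002]
force: [0.8, -1.2, -0.8]
opening: 0.0288
12028 [[510.   0.  40. 116. 166.]
 [600.   3.  78. 116. 167.]
 [559.   7.  61. 114. 167.]
 [515.  11.  43. 112. 167.]
 [604.  14.  80. 111. 168.]
 [558.  18.  61. 110. 167.]
 [510.  22.  41. 108. 168.]
 [591.  25.  77. 108. 166.]
 [538.  29.  54. 105. 168.]
 [617.  32.  89. 105. 166.]
 [560.  36.  65. 103. 166.]
 [638.  39.  98. 102. 167.]
 [574.  43.  71. 101. 166.]
 [513.  47.  44.  99. 167.]
 [602.  50.  83.  98. 167.]
 [593.  54.  80.  96. 167.]
 [509.  59.  44.  94. 167.]
 [558.  63.  65.  93. 168.]
 [500.  68.  41.  91. 165.]
 [555.  72.  64.  89. 168.]
 [501.  77.  43.  87. 163.]
 [465.  82.  41.  90. 127.]
 [484.  87.  44.  85. 146.]
 [499.  93.  57.  84. 135.]
 [485. 101.  46.  79. 143.]
 [637. 315.  40.  19. 257.]]
```

```bash
python3 -m handwheel '[[0,0,0.004,0,0,0,0.01],[0,0,0.004,0,0,0,0.01],[0,0,0.004,0,0,0,0.01],[0,0,0.004,0,0,0,0.01]]'
```

```text
t: 6.75
position: [0.4991, -0.2491, 0.1319]
orientation: [-0.001, 0.956, -0.292, -0.001]
force: [-12.1, 7.0, 15.9]
opening: 0.0208
```

```bash
python3 -m handwheel '[[-0.001,0.005,0,0,0,0,0.01],[-0.001,0.011,0,0,0,0,0.01],[-0.001,0.017,0,0,0,0,0.01],[-0.001,0.023,0,0,0,0,0.01],[-0.001,0.029,0,0,0,0,0.01],[-0.001,0.034,0,0,0,0,0.01],[-0.001,0.039,0,0,0,0,0.01],[-0.001,0.043,0,0,0,0,0.01],[-0.001,0.045,0,0,0,0,0.01],[-0.001,0.045,0,0,0,0,0.01]]'
```

```text
t: 7.58
position: [0.4735, -0.2858, 0.1321]
orientation: [-0.001, 0.956, -0.292, 0.0]
force: [4.4, 1.4, -4.6]
opening: 0.021
```

```bash
python3 -m handwheel '[[0,0,0,0,0,0,0.088],[0,0,0,0,0,0,0.088],[0,0,-0.01,0,0,0,0.088],[0,0,-0.04,0,0,0,0.088],[-0.03,-0.02,-0.07,0,0,0.1,0.088],[-0.06,-0.05,-0.08,0,0,0.2,0.088],[-0.092,-0.087,-0.08,0,0,0.237,0.088],[-0.092,-0.087,-0.08,0,0,0.237,0.088],[-0.092,-0.087,-0.08,0,0,0.237,0.088]]'
python3 - <<'E'
from look import *
p=look("w3.png",["valve_mid","slide_knob","lever_tip"],{"valve_mid":.012,"slide_knob":.08,"lever_tip":.037})
import pickle; pickle.dump(p,open("p3.pkl","wb"))
K=p["K"];T=p["T"];zm=p["z_map"];v,u=np.mgrid[:480,:640]
c=np.stack([(u-K[0,2])/K[0,0]*zm,(v-K[1,2])/K[1,1]*zm,zm],-1)
W=c@T[:3,:3].T+T[:3,3]
m=(zm>0)&(W[...,2]>.010)&(W[...,2]<.06)&(np.linalg.norm(W[...,:2]-[.4372,-.17],axis=-1)<.055)&(v<345)
P=W[m];n,lab=cv2.connectedComponents(m.astype(np.uint8)); k=np.bincount(lab[m]).argmax(); P=W[lab==k]
print(len(P),cv2.minAreaRect(P[:,:2].astype(np.float32)),observe()["position"])
B=P[(P[:,2]>.019)&(P[:,2]<.027)]; print(len(B),cv2.minAreaRect(B[:,:2].astype(np.float32)))
E
```

```text
t: 8.33
position: [0.4454, -0.1598, 0.2134]
orientation: [-0.001, 0.916, -0.402, 0.0]
force: [0.6, -0.4, -0.2]
opening: 0.0788
valve_mid 0.7 [319.5 230.7] [ 0.4413 -0.161   0.012 ] [ 0.4463 -0.1565  0.0367]
valve_mid 0.44 [325.8 237.7] [ 0.4403 -0.1693  0.012 ] [ 0.4455 -0.1642  0.0367]
slide_knob 0.91 [474.9 337.5] [ 0.4726 -0.2871  0.08  ] [ 0.4874 -0.1903  0.1986]
lever_tip 0.71 [473.9 337. ] [ 0.4669 -0.3211  0.037 ] [ 0.4872 -0.1904  0.198 ]
lever_tip 0.66 [327.2 300.5] [ 0.4057 -0.2026  0.037 ] [ 0.408  -0.2004  0.0432]
2343 ((0.4370642304420471, -0.1699921041727066), (0.08744126558303833, 0.023564599454402924), 42.57316589355469) [ 0.4463 -0.1637  0.2127]
1294 ((0.44561514258384705, -0.16214735805988312), (0.06427763402462006, 0.023487307131290436), 42.056602478027344)
```

View pics/w3.png

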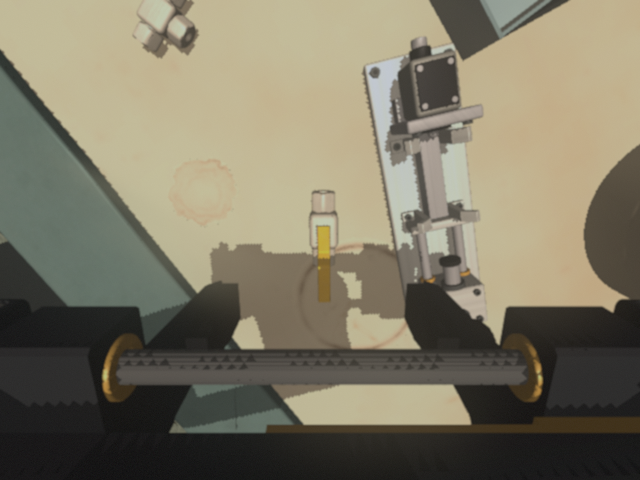

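```bash
python3 -m handwheel '[[-0.0016,-0.0005,0.02,0,0,0,0.05],[-0.0016,-0.0005,0.05,0,0,0,0.05],[-0.0016,-0.0005,0.08,0,0,0,0.05],[-0.0016,-0.0005,0.105,0,0,0,0.05],[-0.0016,-0.0005,0.125,0,0,0,0.05],[-0.0016,-0.0005,0.14,0,0,0,0.05],[-0.0016,-0.0005,0.14,0,0,0,0.05],[-0.0016,-0.0005,0.14,0,0,0,0.05]]'
```

```text
t: 9.2
position: [0.4454, -0.1628, 0.0718]
orientation: [-0.001, 0.915, -0.404, -0.001]
force: [-0.9, -0.4, 0.8]
opening: 0.0503
```

```bash
python3 -m handwheel '[[0,0,0,0,0,0,0.005],[0,0,0,0,0,0,0.005],[0,0,0,0,0,0,0.005],[0,0,0,0,0,0,0.005],[0,0,0,0,0,0,0.005],[0,0,0,0,0,0,0.005],[0,0,0,0,0,0,0.005],[0,0,-0.02,0,0,0,0.005],[0,0,-0.05,0,0,0,0.005],[0,0,-0.08,0,0,0,0.005],[0,0,-0.09,0,0,0,0.005],[0,0,-0.09,0,0,0,0.005]]'
python3 - <<'E'
from look import *
p=look("w4.png",["lever_tip","valve_mid"],{"lever_tip":.127,"valve_mid":.102})
save(shot("side"),"s4.png")
print(observe()["position"],observe()["opening"],observe()["orientation"])
import pickle;pickle.dump(p,open("p4.pkl","wb"))
E
```

```text
t: 10.2
position: [0.447, -0.164, 0.1645]
orientation: [-0.0, 0.915, -0.404, 0.002]
force: [0.5, -0.6, -2.0]
opening: 0.0235
lever_tip 0.46 [436.4 172.6] [ 0.5202 -0.1523  0.127 ] [ 0.5355 -0.1831  0.0289]
valve_mid 0.86 [319.3 304.3] [ 0.4447 -0.1649  0.102 ] [ 0.4507 -0.1595  0.1177]
[ 0.4444 -0.1623  0.16  ] 0.02374614485952428 [-0.0013  0.9148 -0.404  -0.0023]
```

View pics/w4.png

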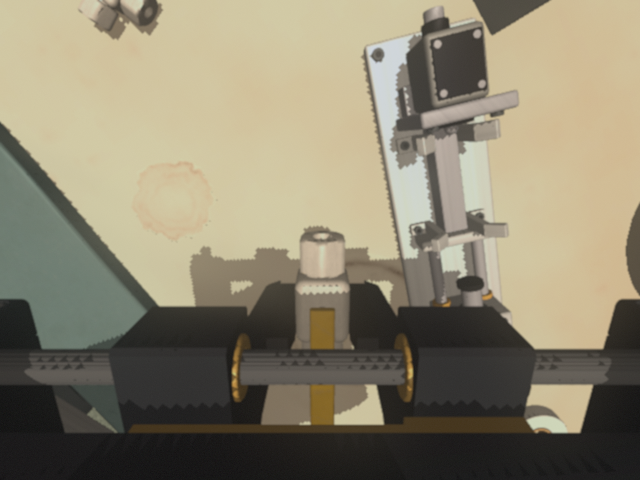

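View pics/s4.png

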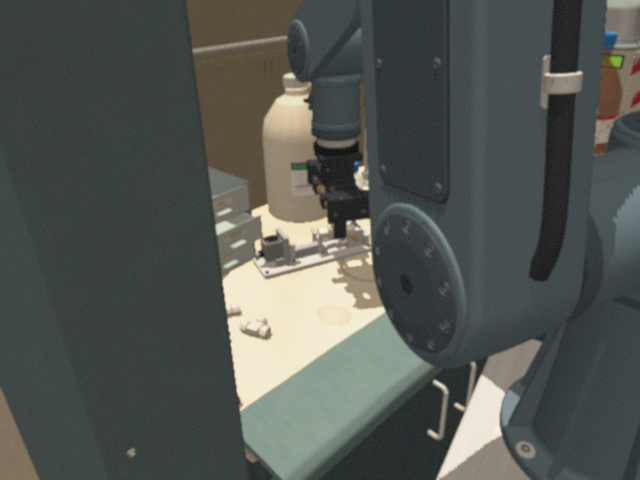

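Run:
```python
from h import *; import pickle
np.set_printoptions(precision=4,suppress=True)
Y=np.array([.5615,.8275]);J=np.array([.8275,-.5615])
for f in ("p1","p3","p4"):
    p=pickle.load(open(f+".pkl","rb"))
    K=p["K"];T=p["T"];zm=p["z_map"];v,u=np.mgrid[:480,:640]
    c=np.stack([(u-K[0,2])/K[0,0]*zm,(v-K[1,2])/K[1,1]*zm,zm],-1)
    W=c@T[:3,:3].T+T[:3,3]; d=W[...,:2]-[.5385,-.1905];jx=d@J;jy=d@Y;z=W[...,2]
    for nm,y0,y1,z0,z1,w in (("rail",-.028,.018,.026,.034,.016),("plate",-.13,.08,.006,.014,.05),("stopplate",.03,.045,.06,.08,.035),("housing",.045,.09,.058,.07,.035)):
        m=(zm>0)&(v<300)&(jy>y0)&(jy<y1)&(z>z0)&(z<z1)&(abs(jx)<w)
        if nm=="plate":m&=p["color"].min(-1)>120
        if m.sum()<30: print(f,nm,"few");continue
        bins=np.linspace(y0,y1,9);mids=[]
        for a,b in zip(bins[:-1],bins[1:]):
            s=jx[m&(jy>=a)&(jy<b)]
            if len(s)>8: mids.append(((a+b)/2,(s.min()+s.max())/2,np.ptp(s)))
        print(f,nm,m.sum(),"jy",jy[m].min().round(4),jy[m].max().round(4),(1000*np.array(mids)).round(1).tolist())
```

```text
p1 rail 791 jy -0.0279 0.0179 [[-25.1, 0.3, 14.3], [-19.4, 0.7, 15.2], [-13.6, 0.6, 14.8], [-7.9, 0.4, 14.6], [-2.1, 0.7, 15.0], [3.6, 0.6, 14.8], [9.4, 0.6, 14.6], [15.1, 0.8, 15.0]]
p1 plate 4422 jy -0.1005 0.08 [[-90.6, 2.2, 66.5], [-64.4, 1.7, 67.7], [-38.1, 1.1, 69.5], [-11.9, 0.8, 69.6], [14.4, 1.0, 70.1], [40.6, 1.3, 69.9], [66.9, 1.0, 69.8]]
p1 stopplate 898 jy 0.0314 0.045 [[32.8, 0.3, 37.8], [34.7, 0.7, 47.0], [36.6, 0.5, 47.4], [38.4, 0.4, 47.2], [40.3, 0.8, 48.1], [42.2, 0.5, 46.6], [44.1, 0.5, 28.9]]
p1 housing 1992 jy 0.045 0.09 [[47.8, 0.8, 29.7], [53.4, 0.8, 30.0], [59.1, 0.8, 29.3], [64.7, 1.0, 29.9], [70.3, 2.4, 33.3], [75.9, 10.1, 48.6], [81.6, 23.9, 22.2], [87.2, 22.6, 24.4]]
p3 rail 1243 jy -0.0279 0.018 [[-25.1, 0.4, 15.3], [-19.4, 0.3, 15.4], [-13.6, 0.2, 15.1], [-7.9, 0.3, 14.9], [-2.1, 0.2, 15.1], [3.6, 0.6, 15.6], [9.4, 0.5, 15.4], [15.1, 0.4, 15.2]]
p3 plate 6238 jy -0.1097 0.0799 [[-116.9, 33.0, 4.3], [-90.6, 5.4, 59.0], [-64.4, 0.6, 69.8], [-38.1, 0.8, 69.8], [-11.9, 0.7, 69.9], [14.4, 0.5, 69.5], [40.6, 0.4, 68.7], [66.9, 0.7, 69.6]]
p3 stopplate 1352 jy
[... 397 characters left out ...]
.4], [-19.4, 0.1, 15.2], [-13.6, 0.1, 15.4], [-7.9, 0.4, 15.4], [-2.1, 0.2, 15.2], [3.6, 0.2, 15.0], [9.4, 0.3, 15.5], [15.1, 0.3, 15.5]]
p4 plate 8634 jy -0.1057 0.08 [[-116.9, 32.0, 3.8], [-90.6, 19.2, 32.2], [-64.4, 0.4, 69.3], [-38.1, 0.3, 69.5], [-11.9, 0.6, 69.9], [14.4, 0.4, 69.4], [40.6, 0.6, 69.5], [66.9, 7.0, 82.3]]
p4 stopplate 2219 jy 0.0316 0.045 [[30.9, 0.6, 36.5], [32.8, 0.2, 39.5], [34.7, 0.2, 47.4], [36.6, 0.3, 48.2], [38.4, 0.2, 47.6], [40.3, 0.2, 47.7], [42.2, -0.0, 46.2], [44.1, 0.2, 28.8]]
p4 housing 4787 jy 0.045 0.0862 [[47.8, 0.0, 29.6], [53.4, 0.1, 29.8], [59.1, 0.1, 30.0], [64.7, 0.3, 29.8], [70.3, 2.4, 34.2], [75.9, 1.7, 32.5], [81.6, 14.0, 3.8], [87.2, 12.4, 1.7]]
```

```bash
python3 -m handwheel '[[0.02,-0.01,0,0,0,-0.06,0.005],[0.045,-0.022,0,0,0,-0.12,0.005],[0.07,-0.034,0,0,0,-0.18,0.005],[0.0865,-0.042,0,0,0,-0.2356,0.005],[0.0865,-0.042,0,0,0,-0.2356,0.005],[0.0865,-0.042,0,0,0,-0.2356,0.005],[0.0865,-0.042,0,0,0,-0.2356,0.005]]'
python3 - <<'E'
from look import *
p=shot("wrist"); save(p,"w5.png"); s=observe(); print(s["position"],s["orientation"],s["force"],s["t"]); 
q=s["orientation"]; print(np.degrees(2*np.arctan2(q[2],q[1])))
import pickle;pickle.dump(p,open("p5.pkl","wb"))
K=p["K"];T=p["T"];zm=p["z_map"];v,u=np.mgrid[:480,:640]
c=np.stack([(u-K[0,2])/K[0,0]*zm,(v-K[1,2])/K[1,1]*zm,zm],-1)
W=c@T[:3,:3].T+T[:3,3]; Y=np.array([.5615,.8275]);J=np.array([.8275,-.5615]); d=W[...,:2]-[.5387,-.1907];jx=d@J;jy=d@Y;z=W[...,2]
for nm,y0,y1,z0,z1,w in (("nut",-.005,.03,.085,.115,.02),("stopplate",.03,.045,.06,.08,.035)):
    m=(zm>0)&(v<335)&(jy>y0)&(jy<y1)&(z>z0)&(z<z1)&(abs(jx)<w)
    print(nm,m.sum())
    if m.sum():
      for a in np.arange(y0,y1,.003):
        s_=m&(jy>=a)&(jy<a+.003)
        if s_.sum()>5: print((1000*np.array([a,(jx[s_].min()+jx[s_].max())/2,np.ptp(jx[s_]),z[s_].max()])).round(1))
E
```

```text
t: 10.98
position: [0.5322, -0.1971, 0.1576]
orientation: [-0.002, 0.956, -0.294, -0.004]
force: [0.0, 0.3, -2.0]
opening: 0.0239
[ 0.5322 -0.1971  0.158 ] [-0.002   0.9558 -0.2941 -0.0039] [ 0.072  -1.174  -0.9006] 11.0333
-34.20540901408271
nut 4446
[ -5.   -1.9  24.2 114.8]
[ -2.   -0.   40.  114.9]
[  1.    2.9  34.1 114.9]
[  4.   -2.2  23.1 111.7]
[  7.   -2.1  18.7 110.6]
[ 10.   -2.1  18.6 110.5]
[ 13.   -2.3  18.9 110.4]
[ 16.   -2.4  19.  110.9]
[ 19.   -2.1  19.3 110.5]
[ 22.   -2.2  19.4 110.2]
stopplate 2027
[30.   0.2 38.4 68.3]
[33.   0.5 47.5 73.5]
[36.   0.5 47.5 73.8]
[39.   0.4 47.4 73.5]
[42.   0.1 45.2 72.2]
```

View pics/w5.png

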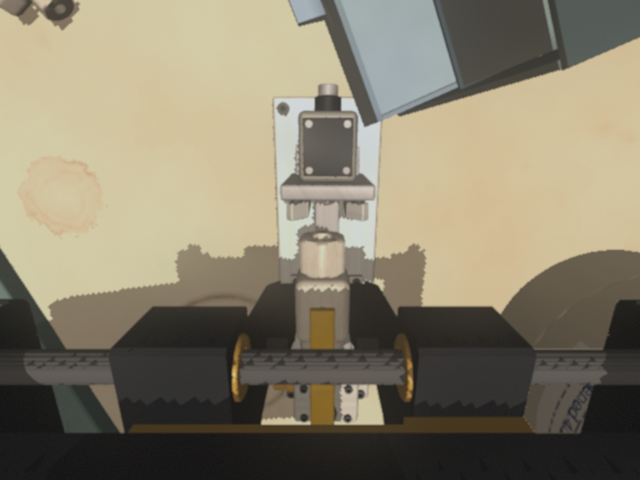

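```bash
python3 -m handwheel '[[0.0025,0,0.01,0,0,0,0.005],[0.0025,0,0.025,0,0,0,0.005],[0.0025,0,0.025,0,0,0,0.005],[0.0025,0,0.025,0,0,0,0.005]]'
cat > nut.py <<'E'
from look import *
import sys,pickle
p=shot("wrist"); save(p,sys.argv[1]); s=observe(); q=s["orientation"]; print(s["position"],q,s["t"],np.degrees(2*np.arctan2(q[2],q[1])))
K=p["K"];T=p["T"];zm=p["z_map"];v,u=np.mgrid[:480,:640]
c=np.stack([(u-K[0,2])/K[0,0]*zm,(v-K[1,2])/K[1,1]*zm,zm],-1)
W=c@T[:3,:3].T+T[:3,3]; Y=np.array([.5615,.8275]);J=np.array([.8275,-.5615]); d=W[...,:2]-[.5387,-.1907];jx=d@J;jy=d@Y;z=W[...,2]
dz=s["position"][2]-.0718
for nm,y0,y1,z0,z1,w in (("nut",.003,.030,dz+.010,dz+.03,.02),("stopplate",.03,.045,.06,.08,.035)):
    m=(zm>0)&(v<335)&(jy>y0)&(jy<y1)&(z>z0)&(z<z1)&(abs(jx)<w)
    for a in np.arange(y0,y1,.003):
        s_=m&(jy>=a)&(jy<a+.003)
        if s_.sum()>5: print(nm,(1000*np.array([a,(jx[s_].min()+jx[s_].max())/2,np.ptp(jx[s_]),jy[s_].max(),z[s_].max()])).round(1))
E
python3 nut.py w6.png
```

```text
t: 11.37
position: [0.5328, -0.1976, 0.1317]
orientation: [-0.002, 0.956, -0.294, -0.005]
force: [0.4, 0.2, -2.0]
opening: 0.024
[ 0.5335 -0.198   0.1326] [-0.0021  0.9557 -0.2942 -0.0045] 11.4167 -34.222118895951546
nut [ 3.  -1.4 23.3  6.  86. ]
nut [ 6.  -1.5 19.5  9.  86. ]
nut [ 9.  -1.4 18.6 12.  85.1]
nut [12.  -1.3 18.6 15.  85.1]
nut [15.  -1.6 19.  18.  84.3]
nut [18.  -1.4 19.2 21.  85. ]
nut [21.  -1.4 19.6 23.9 84.6]
stopplate [30.   0.4 38.6 33.  67.7]
stopplate [33.   0.4 47.  36.  73.2]
stopplate [36.   0.3 48.  39.  74. ]
stopplate [39.   0.2 47.8 42.  73.4]
stopplate [42.   0.  46.  45.  72.4]
```

View pics/w6.png

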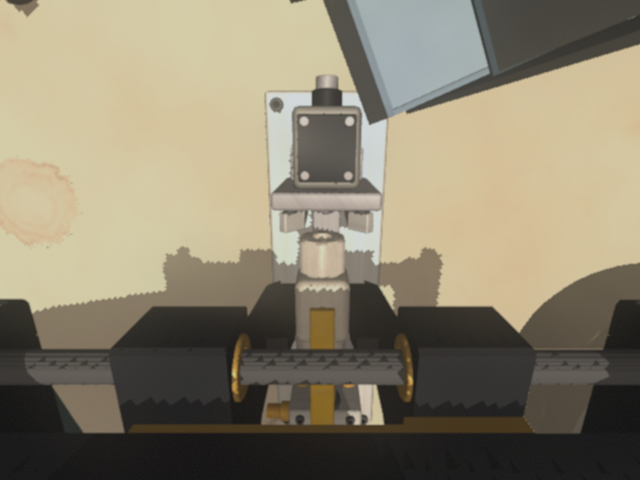

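```bash
python3 -m handwheel '[[0.002,0,0.005,0,0.01,0,0.005],[0.002,0,0.012,0,0.01,0,0.005],[0.002,0,0.012,0,0.01,0,0.005],[0.002,0,0.012,0,0.01,0,0.005]]'; python3 nut.py w7.png
```

```text
t: 11.75
position: [0.5348, -0.1989, 0.1202]
orientation: [-0.001, 0.956, -0.294, -0.0]
force: [-0.5, 0.7, -1.4]
opening: 0.0238
[ 0.535  -0.199   0.1205] [-0.0007  0.9557 -0.2942  0.0001] 11.8 -34.22221294861559
nut [ 3.   1.6 23.3  6.  74.7]
nut [ 6.   1.6 20.3  9.  73.2]
nut [ 9.   1.5 18.7 12.  73.2]
nut [12.   1.6 18.6 15.  73.4]
nut [15.   1.3 18.9 18.  73.1]
nut [18.   1.6 19.3 21.  73.4]
nut [21.   1.5 19.5 23.9 74.1]
stopplate [30.   0.2 39.3 33.  68.2]
stopplate [33.   0.4 47.8 36.  73.5]
stopplate [36.   0.4 47.7 39.  75. ]
stopplate [39.   0.2 47.8 42.  73.4]
stopplate [42.  -0.1 45.9 45.  72.5]
```

View pics/w7.png

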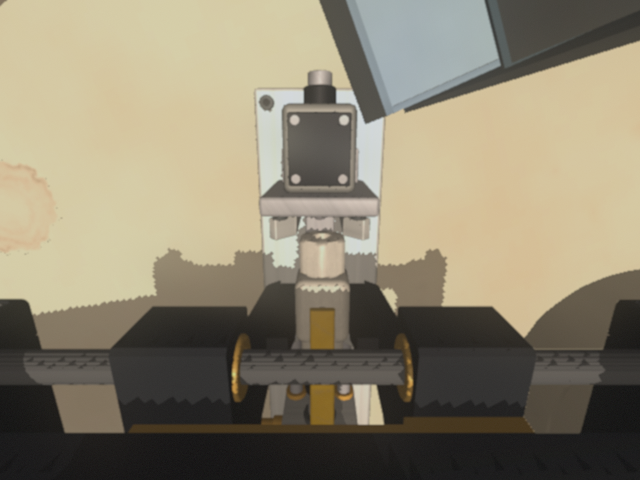

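```bash
python3 -m handwheel '[[-0.0012,0,0.004,0,0,0,0.005],[-0.0012,0,0.008,0,0,0,0.005],[-0.0012,0,0.012,0,0,0,0.005],[-0.0012,0,0.014,0,0,0,0.005],[-0.0012,0,0.014,0,0,0,0.005]]'; python3 nut.py w8.png
```

```text
t: 12.22
position: [0.5336, -0.1981, 0.1056]
orientation: [-0.001, 0.956, -0.294, -0.001]
force: [0.2, -0.3, -1.6]
opening: 0.024
[ 0.5338 -0.1982  0.106 ] [-0.0008  0.9557 -0.2943 -0.0003] 12.2667 -34.227134620997525
nut [ 3.  -0.  23.6  6.  59.6]
nut [ 6.   0.1 19.8  9.  58. ]
nut [ 9.   0.  18.7 12.  58.7]
nut [12.  -0.2 19.  15.  58.4]
nut [15.  -0.2 18.9 18.  59. ]
nut [18.   0.  39.5 21.  58.7]
nut [21.  -0.1 39.8 24.  58.7]
nut [24.   0.  40.  27.  56.4]
nut [27.  -0.  39.9 29.  56.8]
stopplate [30.   0.1 38.7 33.  67.6]
stopplate [33.   0.3 47.3 36.  73.2]
stopplate [36.   0.  47.6 39.  74. ]
stopplate [39.   0.2 48.1 42.  74. ]
stopplate [42.  0. 46. 45. 73.]
```

View pics/w8.png

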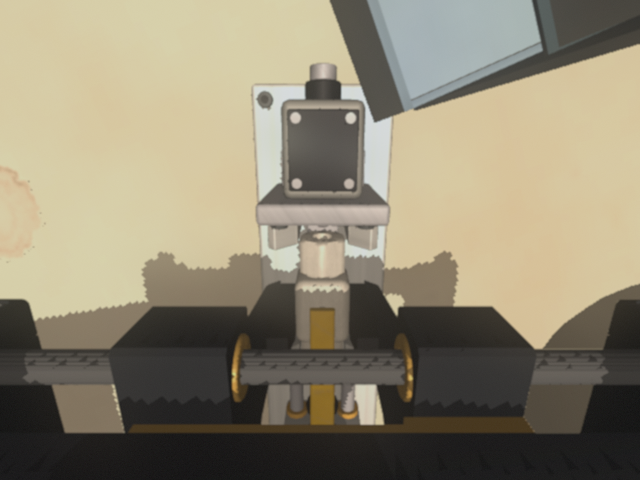

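```bash
python3 -m handwheel '[[0,0,0.002,0,0,0,0.005],[0,0,0.004,0,0,0,0.005],[0,0,0.005,0,0,0,0.005],[0,0,0.005,0,0,0,0.005]]'
```

```text
t: 12.6
position: [0.534, -0.1983, 0.1026]
orientation: [-0.001, 0.956, -0.294, -0.0]
force: [-6.5, 2.8, 12.4]
opening: 0.0236
```

```bash
python3 -m handwheel '[[0,0,0,0,0,0,0.05],[0,0,0,0,0,0,0.05],[0,0,0,0,0,0,0.05],[0,0,0,0,0,0,0.05],[0,0,-0.03,0,0,0,0.05],[0,0,-0.06,0,0,0,0.05],[0,0,-0.09,0,0,0,0.05],[0,0.005,-0.11,0,0,0,0.05],[0,0.005,-0.11,0,0,0,0.05]]'
python3 - <<'E'
from look import *
import pickle
p=look("w9.png",["valve_mid","lever_tip","slide_knob"],{"valve_mid":.042,"lever_tip":.067,"slide_knob":.08})
pickle.dump(p,open("p9.pkl","wb"))
Y=np.array([.5615,.8275]);J=np.array([.8275,-.5615])
print(observe()["position"],observe()["t"])
K=p["K"];T=p["T"];zm=p["z_map"];v,u=np.mgrid[:480,:640]
c=np.stack([(u-K[0,2])/K[0,0]*zm,(v-K[1,2])/K[1,1]*zm,zm],-1)
W=c@T[:3,:3].T+T[:3,3]; d=W[...,:2]-[.5387,-.1907];jx=d@J;jy=d@Y;z=W[...,2]
m=(zm>0)&(z>.060)&(z<.08)&(jy<.01)&(jy>-.09)&(abs(jx)<.02)
for a in np.arange(-.08,.01,.006):
    s_=m&(jy>=a)&(jy<a+.006)
    if s_.sum()>5: print((1000*np.array([a,np.median(jx[s_]),np.ptp(jx[s_]),np.median(z[s_])])).round(1))
m=(zm>0)&(z>.048)&(z<.060)&(jy<.03)&(jy>-.05)&(abs(jx)<.014)
for a in np.arange(-.045,.033,.004):
    s_=m&(jy>=a)&(jy<a+.004)
    if s_.sum()>5: print("b",(1000*np.array([a,(jx[s_].min()+jx[s_].max())/2,np.ptp(jx[s_]),np.percentile(z[s_],90)])).round(1))
E
```

```text
t: 13.35
position: [0.5333, -0.2043, 0.2177]
orientation: [0.001, 0.956, -0.294, 0.004]
force: [-0.0, 0.3, 0.4]
opening: 0.0503
valve_mid 0.41 [315.6 178.3] [ 0.5553 -0.166   0.042 ] [ 0.5557 -0.1655  0.048 ]
lever_tip 0.73 [318.6 310.7] [ 0.5018 -0.2483  0.067 ] [ 0.4965 -0.2559  0.0499]
slide_knob 0.62 [313.8 378.9] [ 0.4694 -0.2891  0.08  ] [ 0.5437 -0.1853  0.237 ]
[ 0.5305 -0.2021  0.211 ] 13.55
[-68.    0.6   9.   73.1]
[-62.    0.6   9.   73.2]
[-56.    0.7   8.9  73.4]
[-50.    0.7   8.9  73.4]
[-44.    0.7   8.8  73.4]
[-38.    0.8   8.7  73.1]
[-32.    0.8   8.7  71.1]
[-26.    0.8   8.8  67.4]
[-20.    0.8   8.8  66.8]
[-14.    0.8   9.4  66.9]
[-8.   0.9  9.4 66.7]
[-2.   0.5  9.3 66.5]
b [-41.   -0.2  26.9  52.2]
b [-37.    0.2  27.6  52.2]
b [-33.    0.2  27.5  51.8]
b [-29.    0.7  18.9  51.9]
b [-25.    1.1  20.7  56. ]
b [-21.    0.7  23.1  56.4]
b [-17.    0.8  23.   56.7]
b [-13.    0.8  22.8  56.4]
b [-9.   0.8 22.7 56.4]
b [-5.   0.8 22.6 56.5]
b [-1.   0.8 22.5 56.6]
b [ 3.   0.9 22.8 55.8]
b [ 7.   0.9 18.1 54.4]
b [11.   0.9 18.1 54.7]
b [15.   0.5 18.7 54.7]
b [19.  -0.2 27.5 54.4]
b [23.  -0.1 27.4 53.2]
b [27.  -0.1 27.2 50.8]
```

View pics/w9.png

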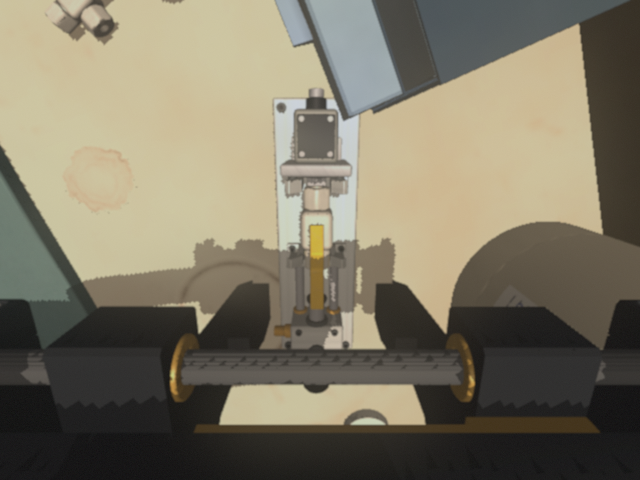

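```bash
python3 -m handwheel '[[0,0.035,0,0,0,0,0.05],[0,0.07,0,0,0,0,0.05],[0,0.1,0,0,0,0,0.05],[0,0.101,0.02,0,0,0,0.05],[0,0.101,0.03,0,0,0,0.05],[0,0.101,0.03,0,0,0,0.05]]'
```

```text
t: 14.05
position: [0.4716, -0.2838, 0.1766]
orientation: [-0.003, 0.956, -0.295, -0.005]
force: [-0.7, 1.0, -0.2]
opening: 0.0503
```

```bash
python3 -m handwheel '[[0.0022,0.0006,0.02,0,0.008,0,0.05],[0.0022,0.0006,0.04,0,0.008,0,0.05],[0.0022,0.0006,0.0446,0,0.008,0,0.05],[0.0022,0.0006,0.0446,0,0.008,0,0.01],[0.0022,0.0006,0.0446,0,0.008,0,0.01],[0.0022,0.0006,0.0446,0,0.008,0,0.01],[0.0022,0.0006,0.0446,0,0.008,0,0.01],[0.0022,0.0006,0.0446,0,0.008,0,0.01],[0.0022,0.0006,0.0446,0,0.008,0,0.01]]'
```

```text
t: 14.8
position: [0.4737, -0.2857, 0.1332]
orientation: [-0.001, 0.956, -0.295, 0.0]
force: [2.1, -0.4, 2.6]
opening: 0.0206
```

```bash
python3 -m handwheel '[[0,-0.004,0,0,0,0,0.01],[0,-0.009,0,0,0,0,0.01],[0,-0.014,0,0,0,0,0.01],[0,-0.019,0,0,0,0,0.01],[0,-0.023,0,0,0,0,0.01],[0,-0.027,0,0,0,0,0.01],[0,-0.030,0,0,0,0,0.01],[0,-0.032,0,0,0,0,0.01],[0,-0.032,0,0,0,0,0.01]]'
```

```text
t: 15.55
position: [0.4914, -0.2597, 0.1333]
orientation: [-0.001, 0.956, -0.295, -0.0]
force: [-0.7, -4.6, -1.7]
opening: 0.0213
```

```bash
python3 -m handwheel '[[0,-0.002,0,0,0,0,0.01],[0,-0.003,0,0,0,0,0.01],[0,-0.004,0,0,0,0,0.01],[0,-0.005,0,0,0,0,0.01],[0,-0.005,0,0,0,0,0.01]]'; python3 nut.py w10.png
```

```text
t: 15.97
position: [0.4934, -0.2568, 0.1333]
orientation: [0.001, 0.956, -0.294, -0.001]
force: [-5.2, -7.2, -0.9]
opening: 0.021
[ 0.4934 -0.2569  0.1333] [ 0.0009  0.9557 -0.2945 -0.0005] 16.0167 -34.25460620678732
stopplate [30.   0.3 39.  33.  68.6]
stopplate [33.   0.3 47.9 36.  73.9]
stopplate [36.   0.3 47.7 39.  74.2]
stopplate [39.   0.1 47.9 42.  74.1]
stopplate [42.  -2.6 37.6 44.9 70.4]
```

View pics/w10.png

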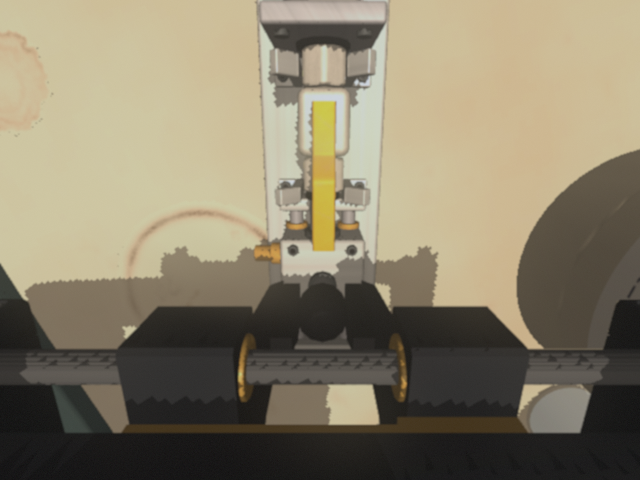

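```bash
python3 -m handwheel '[[0,-0.002,0,0,0,0,0.01],[0,-0.003,0,0,0,0,0.01],[0,-0.004,0,0,0,0,0.01],[0,-0.004,0,0,0,0,0.01],[0,-0.004,0,0,0,0,0.01]]'
```

```text
t: 16.43
position: [0.4938, -0.2564, 0.1333]
orientation: [0.004, 0.956, -0.294, -0.002]
force: [-10.3, -15.0, -1.1]
opening: 0.0209
```

```bash
python3 -m handwheel '[[0,-0.004,0,0,0,0,0.01],[0,-0.006,0,0,0,0,0.01],[0,-0.006,0,0,0,0,0.01],[0,-0.006,0,0,0,0,0.01]]'
```

```text
t: 16.77
position: [0.4942, -0.2559, 0.1333]
orientation: [0.008, 0.956, -0.294, -0.004]
force: [-16.0, -20.7, -0.5]
opening: 0.021
```

```bash
python3 -m handwheel '[[0,-0.002,0,0,0,0,0.05],[0,-0.002,0,0,0,0,0.05],[0,-0.001,0,0,0,0,0.05],[0,-0.001,0,0,0,0,0.05],[0,0,0,0,0,0,0.05],[0,0,-0.03,0,0,0,0.05],[0,0,-0.06,0,0,0,0.05],[0,0.01,-0.09,0,0,0,0.05],[0,0.01,-0.09,0,0,0,0.05],[0,0.01,-0.09,0,0,0,0.05]]'
python3 - <<'E'
from look import *
p=look("w11.png",["valve_mid","lever_tip","slide_knob"],{"valve_mid":.042,"lever_tip":.067,"slide_knob":.08})
Y=np.array([.5615,.8275]);J=np.array([.8275,-.5615])
s=observe();print(s["position"],s["t"],s["force"])
K=p["K"];T=p["T"];zm=p["z_map"];v,u=np.mgrid[:480,:640]
c=np.stack([(u-K[0,2])/K[0,0]*zm,(v-K[1,2])/K[1,1]*zm,zm],-1)
W=c@T[:3,:3].T+T[:3,3]; d=W[...,:2]-[.5387,-.1907];jx=d@J;jy=d@Y;z=W[...,2]
L=(zm>0)&(z>.060)&(z<.08)&(jy<.02)&(jy>-.08)&(abs(jx)<.015)&(p["color"][...,0].astype(int)-p["color"][...,2]>90)
print("lever jy",jy[L].min(),jy[L].max())
m=(zm>0)&(z>.048)&(z<.060)&(jy<.035)&(jy>-.07)&(abs(jx)<.014)
for a in np.arange(-.045,.033,.004):
    s_=m&(jy>=a)&(jy<a+.004)
    if s_.sum()>5: print("b",(1000*np.array([a,(jx[s_].min()+jx[s_].max())/2,np.ptp(jx[s_]),np.percentile(z[s_],90)])).round(1))
k=cv2.resize(p["color"][100:350,200:440],None,fx=2.4,fy=2.4,interpolation=2); cv2.imwrite("pics/w11z.png",k[:,:,::-1])
E
```

```text
t: 17.6
position: [0.4907, -0.2636, 0.2258]
orientation: [0.009, 0.956, -0.294, -0.001]
force: [0.6, -0.5, -0.6]
opening: 0.0498
valve_mid 0.64 [315.3 115.6] [ 0.5352 -0.1904  0.042 ] [ 0.535  -0.1913  0.0661]
valve_mid 0.37 [371.2 365.5] [ 0.4537 -0.4009  0.042 ] [ 0.5138 -0.2491  0.244 ]
lever_tip 0.71 [321.8 193.2] [ 0.5092 -0.237   0.067 ] [ 0.5099 -0.236   0.0734]
[ 0.4891 -0.2621  0.2219] 17.8 [-0.3545  0.3679 -0.0321]
lever jy -0.05504013162549541 0.007116158628386323
b [-41.    0.   27.6  50.6]
b [-37.   -0.   27.7  50.2]
b [-33.   -0.   27.5  52.4]
b [-29.    0.7  18.5  51.9]
b [-25.    0.7  18.4  52.1]
b [-21.    0.7  18.4  52.2]
b [-17.    0.8  22.2  55.7]
b [-13.    0.8  23.7  56.6]
b [-9.   0.7 23.6 56.3]
b [-5.   0.8 23.4 56.4]
b [-1.   0.8 23.3 56.5]
b [ 3.   0.8 23.1 56.4]
b [ 7.   0.8 23.  56.6]
b [11.   0.8 23.  56.2]
b [15.   0.8 18.9 54.2]
b [19.  -0.1 27.7 54.4]
b [23.  -0.1 27.7 54.6]
b [27.  -0.2 27.6 54.4]
b [31.   0.4 27.  57.8]
```

View pics/w11z.png

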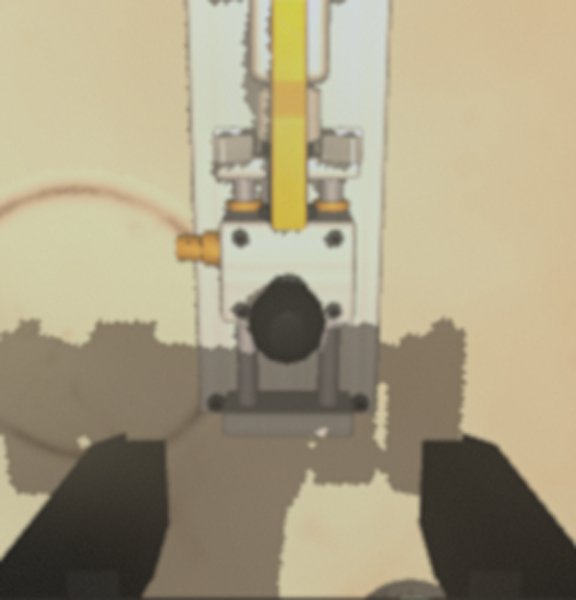

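```bash
python3 -m handwheel '[[0,-0.03,0,-0.01,0,0,0.05],[0,-0.055,0,-0.018,0,0,0.05],[0,-0.055,0,-0.018,0,0,0.05],[0,-0.055,0,-0.018,0,0,0.05]]'
python3 - <<'E'
from look import *
p=look("w12.png",["slide_knob","end_stop"],{"slide_knob":.08,"end_stop":.042})
print(p["T"][:3,3])
K=p["K"];T=p["T"];zm=p["z_map"];v,u=np.mgrid[:480,:640]
c=np.stack([(u-K[0,2])/K[0,0]*zm,(v-K[1,2])/K[1,1]*zm,zm],-1)
W=c@T[:3,:3].T+T[:3,3]; Y=np.array([.5615,.8275]);J=np.array([.8275,-.5615]);d=W[...,:2]-[.5387,-.1907];jx=d@J;jy=d@Y;z=W[...,2]
m=(zm>0)&(abs(jx-.0075)<.0015)&(jy>-.055)&(jy<.05)
for a in np.arange(-.055,.045,.002):
    s_=m&(jy>=a)&(jy<a+.002)
    if s_.sum(): print(round(a*1000),round(1000*float(np.median(z[s_])),1),end="; ")
k=cv2.resize(p["color"][110:330,220:420],None,fx=2.7,fy=2.7,interpolation=2); cv2.imwrite("pics/w12z.png",k[:,:,::-1])
t=shot("top"); save(t,"top12.png")
for q in ["tee_fitting","union_fitting","ptfe_spool","combination_wrench"]:
    print(q,[(round(r["conf"],2),np.round(r["location"],0)) for r in mark_of(q,t)[:1]])
E
```

```text
t: 18.13
position: [0.52, -0.2151, 0.2195]
orientation: [0.016, 0.956, -0.293, -0.009]
force: [-0.7, -0.4, -0.0]
opening: 0.05
slide_knob 0.58 [324.9 307.6] [ 0.492  -0.2585  0.08  ] [ 0.4963 -0.2521  0.0931]
end_stop 0.6 [325.8 144.8] [ 0.5559 -0.1646  0.042 ] [ 0.5563 -0.1639  0.0557]
[ 0.5634 -0.1517  0.3005]
-55 47.3; -53 46.0; -51 44.5; -49 44.5; -47 38.5; -45 32.7; -43 33.6; -37 47.5; -35 47.6; -33 50.4; -31 50.9; -29 51.3; -27 51.1; -25 51.8; -23 50.6; -21 51.1; -19 51.3; -17 48.9; -15 246.5; -13 247.6; -11 237.7; -9 256.3; -7 256.9; -5 235.1; -3 56.1; -1 55.9; 1 55.7; 3 55.4; 5 56.0; 7 56.2; 9 56.3; 11 55.3; 13 53.1; 15 51.2; 17 51.4; 19 51.7; 21 51.9; 23 52.0; 25 52.0; 27 51.2; 29 51.1; 31 54.5; 33 63.6; 35 71.7; 37 72.1; 39 71.9; 41 68.9; 43 63.4; tee_fitting [(0.59, array([220., 252.]))]
union_fitting [(0.65, array([224., 224.]))]
ptfe_spool [(0.58, array([437., 271.]))]
combination_wrench [(0.77, array([182., 214.]))]
```

View pics/w12z.png

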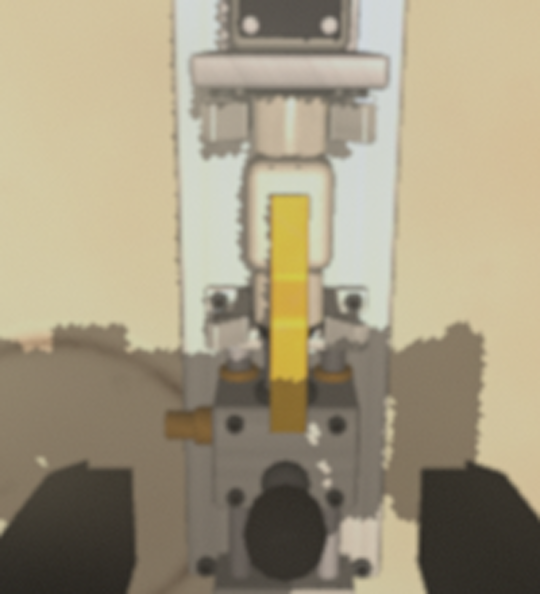

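```bash
python3 -c "
from workcell import *
print(job_done(), observe()['t'])"
```

```text
the job is handed in; nothing more can be done
the job is handed in; nothing more can be done
```

The valve is clamped in the jig and the job is handed in at about 18 s of the 64 s allowed; no verdict is reported, and I had no direct reading of the plunger.

I drew the clamp slide fully back by its knob and gripped the valve across its body block. I lowered it between the forks with the lever over the slide, then pushed the slide up by the knob. The slide stopped hard after about 35–36 mm of travel: a push of 26 N moved it less than 1 mm further. I then opened the gripper and moved the arm clear.

| Last check | Result |
|---|---|
| Valve off the centre line | about 0.8 mm |
| Turn and tilt | square to the jig and level in the depth picture |
| Lever tip along the jig | y = -55 mm (-55.5 mm expected when home) |
| Valve end | reaches the end stop with no visible gap |
| Force on the tool | about zero, arm well clear |
| Bystanders | within about 5 pixels of their first positions (roughly 10 mm) in the top view |

- **Plunger:** that it is fully in follows from the valve's position and the hard stop.
- **Disagreement:** the network's estimate of the knob at the end put it at about y = -82 mm, against about -79 to -80 mm from the arm's travel. I trusted the travel figure.
- **Arm tilt:** my last correction of a small tool tilt went the wrong way. The tool ended about 0.04 rad off vertical, in free air and touching nothing.

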